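# Seal the lid of the abrasives dry box

## Task

Draw the dry box's lid right out from under the riser (it has a pull tab in front and a cross handle on top), let go of it flat on the bench, then pick it up again and lower it gently over both dowels of the box until it rests on the gasket. Then press it down one corner after another, firmly but never leaning on it with anything near 60 N, until it lies flat on the rim all round and stays there. Leave the hammer, wrench, metal can and grinding disc alone.

Things in the scene. Friction and masses are not known exactly. Their poses are not given: they have to be found in the camera images.
- lid: Loose aluminium lid, plate 140 (x) x 190 (y) x 10 mm, 0.4 to 0.7 kg. Origin: centre of the plate's underside, z up; it starts flat on the bench under the riser. Two 16 mm through holes at x = 0, y = -80 and +80, for the box's dowels; it may go on either way round. It is drawn out towards its own -x.
- lid_handle (a point): Middle of the black cross handle's bar over the lid's centre, 43 mm above the plate's underside. The bar runs along the lid's y, 90 long, 14 wide (x), 36 to 50 mm above the underside, on two 14 mm square posts at y = -38 and +38.
- lid_tab (a point): Grip point on the lid's pull tab, at x = -98, z = 26 mm of the lid. The tab is an upright fin in the lid's x-z plane, 12 mm thick (y), from x = -60 to -115, z = 2 to 36 mm.
- riser: Fixed low bench riser of dark sheet steel over the lid, 180 (x) x 310 (y) x 85 mm high, plates 4 mm thick, open in front and behind. Origin: centre of its footprint; front edge at x = -90, facing its own -x. At first it covers the lid's handle; only the lid's front edge and tab stand out. Tins and boxes up to 82 mm tall stand on it at x above 10.
- drybox: Fixed open grey steel box with grinding discs inside, outside 140 (x) x 190 (y), rim 70 mm high. Origin: centre of its underside, on the bench. Sealed, the lid's underside lies on the rim and its plate's top is 80 mm above the bench.
- box_rim (a point): Centre of the mouth, level with the steel rim. A rubber gasket stands 8 mm proud of the rim and bears at four corners, 20 mm square, at x = +-58, y = +-83. The lid's weight does not sink it; each corner yields slowly at 7 to 10 N (up to 16 N if the tilted lid rubs on the dowels) and stays down; after 8 mm the lid meets the hard rim.
- dowel_a (a point): Tip of a steel dowel on the rim at the box's x = 0, y = -80: 12 mm diameter up to 17 mm above the rim, then a taper to 4 mm diameter at this tip, 25 mm above the rim.
- dowel_b (a point): Tip of the second dowel, same size, at x = 0, y = +80.
- lid_c0 (a point): Press point on the top face of the lid's plate near its corner, at x = -57, y = -82 mm in the lid's frame, 10 mm above the underside.
- lid_c1 (a point): Press point on the top face of the lid's plate near its corner, at x = -57, y = 82 mm in the lid's frame, 10 mm above the underside.
- lid_c2 (a point): Press point on the top face of the lid's plate near its corner, at x = 57, y = 82 mm in the lid's frame, 10 mm above the underside.
- lid_c3 (a point): Press point on the top face of the lid's plate near its corner, at x = 57, y = -82 mm in the lid's frame, 10 mm above the underside.
- seal0 (a joint): Gasket corner at x = -58, y = -83 mm of the box: how far it is pressed down, m; 0 = proud by 8 mm, 0.008 = level with the rim; stop at 0.009. Starts at 0 to 0.0015.
- seal1 (a joint): Gasket corner at x = -58, y = 83 mm of the box: how far it is pressed down, m; 0 = proud by 8 mm, 0.008 = level with the rim; stop at 0.009. Starts at 0 to 0.0015.
- seal2 (a joint): Gasket corner at x = 58, y = 83 mm of the box: how far it is pressed down, m; 0 = proud by 8 mm, 0.008 = level with the rim; stop at 0.009. Starts at 0 to 0.0015.
- seal3 (a joint): Gasket corner at x = 58, y = -83 mm of the box: how far it is pressed down, m; 0 = proud by 8 mm, 0.008 = level with the rim; stop at 0.009. Starts at 0 to 0.0015.
- hammer: Bystander: hammer lying on the bench. Origin under its middle.
- wrench: Bystander: steel wrench lying on the bench. Origin under its middle.
- spraycan: Bystander: bare metal can, 60 mm diameter, 120 tall, standing. Origin: centre of its underside.
- disc: Bystander: black grinding disc, 116 mm diameter, 8 thick, lying flat. Origin: centre of its underside.

How it is judged (in metres and radians):
On the way, in this order (a step that is already met when the one before it is completed fails the run):
1. the lid is drawn clear of the riser (its centre more than 60 mm in front of the riser's front edge), lies flat on the bench and is let go (x of lid in the frame of riser below -0.15 m and height (world z) of lid below 0.005 m and angle between lid's own z axis and vertical below 0.05 rad and contact force between the fingers and lid below 0.1 N and linear speed of lid below 0.02 m/s), for 0.2 s.
2. the lid is on both dowels, resting on the gasket, with all four gasket corners still up (horizontal distance between lid and drybox below 0.005 m and angle between the y axis of lid and the y axis of drybox, either way round below 0.06 rad and height (world z) of lid below 0.082 m and angle between lid's own z axis and vertical below 0.06 rad and contact force between lid and drybox above 1 N and value of joint each of seal0, seal1, seal2, seal3 below 0.0045 m), for 0.2 s.
3. exactly one corner of the gasket pressed home (over 6 mm), the others still up (under 4.5 mm) (((value of joint seal0 above 0.006 m and value of joint each of seal1, seal2, seal3 below 0.0045 m) or (value of joint each of seal0, seal2, seal3 below 0.0045 m and value of joint seal1 above 0.006 m) or (value of joint each of seal0, seal1, seal3 below 0.0045 m and value of joint seal2 above 0.006 m) or (value of joint each of seal0, seal1, seal2 below 0.0045 m and value of joint seal3 above 0.006 m))), for 0.1 s.
4. exactly two corners of the gasket pressed home (over 6 mm), the others still up (under 4.5 mm) (((value of joint each of seal0, seal1 above 0.006 m and value of joint each of seal2, seal3 below 0.0045 m) or (value of joint each of seal0, seal2 above 0.006 m and value of joint each of seal1, seal3 below 0.0045 m) or (value of joint each of seal0, seal3 above 0.006 m and value of joint each of seal1, seal2 below 0.0045 m) or (value of joint each of seal0, seal3 below 0.0045 m and value of joint each of seal1, seal2 above 0.006 m) or (value of joint each of seal0, seal2 below 0.0045 m and value of joint each of seal1, seal3 above 0.006 m) or (value of joint each of seal0, seal1 below 0.0045 m and value of joint each of seal2, seal3 above 0.006 m))), for 0.1 s.
5. exactly three corners of the gasket pressed home (over 6 mm), the others still up (under 4.5 mm) (((value of joint each of seal0, seal1, seal2 above 0.006 m and value of joint seal3 below 0.0045 m) or (value of joint each of seal0, seal1, seal3 above 0.006 m and value of joint seal2 below 0.0045 m) or (value of joint each of seal0, seal2, seal3 above 0.006 m and value of joint seal1 below 0.0045 m) or (value of joint seal0 below 0.0045 m and value of joint each of seal1, seal2, seal3 above 0.006 m))), for 0.1 s.
At the end, for the whole second after the job is handed in: The lid is on both dowels (centre within 5 mm of the box's, aligned within 0.06 rad, either way round), every corner within 2.5 mm of lying flush on the rim, all four gasket corners pressed over 6 mm, lid level within 0.02 rad and at rest, released (horizontal distance between lid and drybox below 0.005 m and angle between the y axis of lid and the y axis of drybox, either way round below 0.06 rad and z of each of lid_c0, lid_c1, lid_c2, lid_c3 in the frame of drybox below 0.0825 m and value of joint each of seal0, seal1, seal2, seal3 above 0.006 m and angle between lid's own z axis and vertical below 0.02 rad and linear speed of lid below 0.01 m/s); the robot touches nothing.
It fails at once if the lid is forced onto the box with more than 60 N (contact force between lid and drybox above 60 N).
It fails at once if a bystander is moved more than 30 mm (distance of any of hammer, wrench, spraycan, disc from where it was at the start of the episode above 0.03 m).
It also fails if it takes over 72 s, if anything falls off the work surface, if the arm or the gripper's body presses on something with over 40 N, if the wrist force passes 120 N, or if a joint passes its speed limit or range.

## Robot

A 7-joint arm with a two-finger parallel gripper is mounted at the origin on the work surface. World frame = base frame: x ahead of the robot, y to its left, z up, the work surface at z = 0. Lengths are in mm, angles in degrees, forces in N, time in s.
With the tool pointing down it reaches from about 425 to 875 mm from the base axis. Payload 4.7 kg.
Tool frame: the origin (TCP) lies at the very end of the fingers, on their centre line; the grasp point (between the pads) lies 19 mm behind it (bot.hold_point_z is the distance from the TCP to the grasp point, in mm); z points along the fingers, y is the line along which they close (so a half turn about z gives the same grasp; the last joint's range is limited). The gripper opens to 85 mm and grips with 20 to 120 N. Pads are 22 mm wide; open, the fingers measure 114 mm over their backs; the gripper's body (76 mm by 85 mm) begins 54 mm behind the grasp point. The pads swing forward as they close: fully open they stand 13 mm farther back than shut.
Start: joints at [-67.661, 18.392, -4.016, 83.108, 1.295, 78.541, -3.26], TCP at [238.589, 604.649, 231.349] pointing down, gripper open.
Joint ranges: [-163.93, 163.93], [-17.29, 119.83], [-79.2, 71.16], [3.27, 140.29], [-89.18, 269.18], [5.43, 117.66], [-154.24, 154.24]. Speed limits (degrees/s): [147.25, 147.25, 180, 180, 180, 180, 180].

## Interface

Orientations are given as [roll, pitch, yaw] about the fixed x, y, z axes, in that order (R = Rz(yaw) Ry(pitch) Rx(roll)).
In Python, from workcell import bot gives the robot as it stands.
- The arm moves only by the tool shift_gripper, called after "Call:" by a JSON object that holds its "name" and its "arguments", one argument or row to a line. Schema: {"type":"object","properties":{"plan":{"type":"array","items":{"type":"array","items":{"type":"number"},"minItems":7,"maxItems":7},"minItems":1,"maxItems":20},"grip_force":{"type":"number"},"only":{"type":"string"},"quiet":{"type":"boolean"},"lines":{"type":"string"}},"required":["plan"],"additionalProperties":false}. plan is a list of rows, 1 to 20 of them, each of 7 numbers: a rotation vector rx, ry, rz in degrees, then dx, dy, dz in mm, then the finger opening in mm; each row is the pose to reach, as a shift and turn from the pose commanded when the call began, along the tool's axes at that moment; what a row does not reach only later rows make up. A row lasts 1/12 s, in which the tool goes at most 41.7 mm and 7.16 degrees, less where a joint would pass 70% of its speed; a pose out of reach is approached as far as the arm can. The fingers move at their own pace and stop on an object; grip_force is the grip in N (left out, the last holds). Time passes only in rows, so rows that do not move let the fingers close. The tool returns the time, the measured TCP pose, the force, the opening and the grip force at its end. only (a regular expression) keeps the lines of the reply that match it, lines (a string "A,B") keeps lines A to B, and quiet returns only ok. Input that does not fit is refused with a message, and nothing moves.
- bot.observe(): the state, without advancing time (a new reading comes with each control period).
- bot.capture(name): name is "side" or "top"; returns (picture, depth): 480x640x3 uint8, red, green, blue; 480x640 float32, mm along the optical axis (not along the pixel's ray), 0 where there is no reading.
- bot.calibration(name): a dict with "K" (3x3 intrinsics, pixels), "xyz" and "attitude" of the camera in the world. Camera axes: x right, y down, z forward; pixel columns grow to the right and rows downward; lengths in mm; the calibration is good to about 2 mm. A picture is of the moment at which its call begins. calibration takes no time and is no camera call.
- bot.hand_in(): hands the job in; it is judged then, once.
The state is a dict: "time": time; "joint_positions": joint angles; "qd": joint speeds; "tau": joint torques, N m; "ee_pos": TCP position; "tool_rot": TCP orientation; "contact_force": force on the tool from outside, world axes, zero at the start; "torque": the same for the moment, N m; "width": finger opening in mm; "grip_force": force on a finger pad.
Only numpy, scipy, OpenCV 4.12 (cv2) and the standard library are available. Lean on these libraries where they do the work, as an engineer would, in place of code of your own. Each camera call takes 0.05 s, during which the arm holds its last target. There are 200 camera calls.

## Working session

There is one attempt and no reset: what is moved stays moved. The work goes in short steps, Python scripts to look and compute and a tool call to move; the robot and the scene stay as the last step left them, time stands still between calls to the robot, and variables do not carry over. Pictures are saved under pics/ and viewed, at most 10 in all, crops included, and the job is handed in when it is done.

```bash
ls; mkdir -p pics
```

Run:
```python
from workcell import bot
import cv2,numpy as np
for n in("side","top"):
    p,d=bot.capture(n); cv2.imwrite(f"pics/{n}0.png",p[:,:,::-1]); np.savez(f"{n}0.npz",p=p,d=d)
    c=bot.calibration(n); print(n,c, np.median(d[d>0]))
s=bot.observe(); print(s)
```

```text
pics
workcell.py
side {'K': array([[485.68794486,   0.        , 312.49612231],
       [  0.        , 485.68794486, 243.78981856],
       [  0.        ,   0.        ,   1.        ]]), 'xyz': array([ 441.60307002, -936.49825997,  776.98705186]), 'attitude': array([-128.31529168,   -0.55060599,   -6.66550353])} 1321.574
top {'K': array([[518.47313484,   0.        , 316.9920461 ],
       [  0.        , 518.47313484, 240.68981854],
       [  0.        ,   0.        ,   1.        ]]), 'xyz': array([ 351.71058093,  -43.72342104, 1327.79127932]), 'attitude': array([-170.08122716,   -0.51096338,  -89.71060534])} 1338.4197
{'time': 0.1, 'joint_positions': array([-67.65962513,  18.43490703,  -4.01652792,  83.16933156,
         1.29494298,  78.54094223,  -3.26035763]), 'qd': array([-0.05101433, -0.07738495,  0.00216206, -0.23204954, -0.03714816,
        0.05316693, -0.01118617]), 'tau': array([-1.15163543e-04, -4.94875538e+01, -3.83798238e-01, -3.15211201e+01,
        1.32676717e-02,  7.32436980e-03,  1.21481986e-05]), 'ee_pos': array([238.42325848, 604.16392169, 230.31950073]), 'tool_rot': array([-1.79900055e+02,  5.16907801e-03,  1.58469832e+02]), 'contact_force': array([ 0.15737415, -1.14611418,  0.10049491]), 'torque': array([ 0.01323104, -0.06323696,  0.05007065]), 'grip_force': 0.0, 'width': 85.30328194829072}
```

View pics/top0.png

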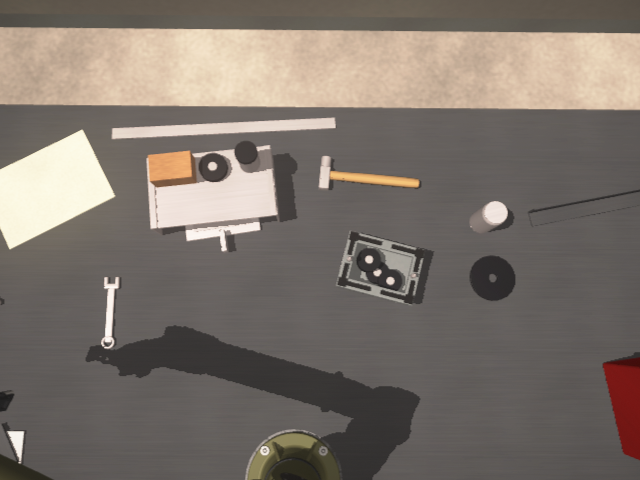

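View pics/side0.png

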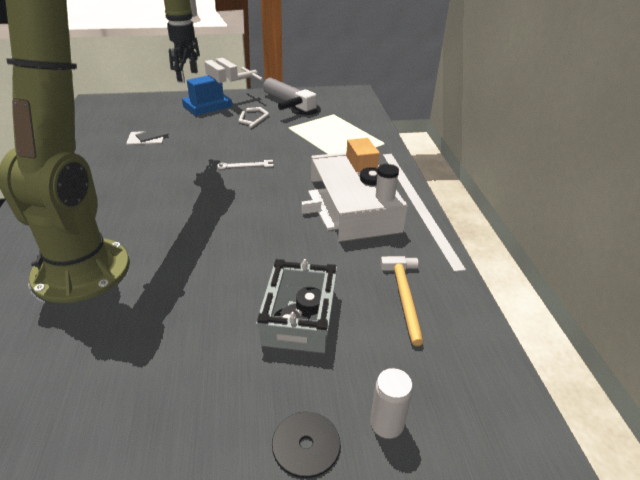

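Create h.py:
```python
import numpy as np,cv2
from scipy.spatial.transform import Rotation as R
from workcell import bot
def cam(n):
    c=bot.calibration(n); return c["K"],R.from_euler("xyz",c["attitude"],degrees=True).as_matrix(),np.array(c["xyz"])
def ray(n,uv,z):
    K,M,o=cam(n); uv=np.atleast_2d(np.asarray(uv,float))
    d=np.c_[uv,np.ones(len(uv))]@np.linalg.inv(K).T@M.T
    return o+d*((z-o[2])/d[:,2])[:,None]
def cloud(n,d):
    K,M,o=cam(n); v,u=np.mgrid[:480,:640]
    return (np.dstack([u,v,np.ones_like(u)])*d[...,None])@np.linalg.inv(K).T@M.T+o
def proj(n,P):
    K,M,o=cam(n); q=(np.atleast_2d(P)-o)@M@K.T; return q[:,:2]/q[:,2:]
def snap(n,tag):
    p,d=bot.capture(n); cv2.imwrite(f"pics/{n}{tag}.png",p[:,:,::-1]); np.savez(f"{n}{tag}.npz",p=p,d=d); return p,d
def delta(target,rpy):
    s=bot.observe(); M=R.from_euler("xyz",s["tool_rot"],degrees=True)
    G=R.from_euler("xyz",rpy,degrees=True)
    return np.round((M.inv()*G).as_rotvec(degrees=True),1), np.round(M.inv().apply(np.asarray(target)-s["ee_pos"]),1)
```

Run:
```python
from h import *
np.set_printoptions(suppress=True,precision=1)
for n in("top","side"):
    z=np.load(n+"0.npz"); C=cloud(n,z["d"]); H=C[...,2]; p=z["p"].astype(int)
    print(n,"bench",np.percentile(H[(abs(C[...,0]-500)<80)&(abs(C[...,1]-300)<60)],[5,50,95]))
    # zones
    def rep(name,m):
        if m.sum()<8: print(name,m.sum());return
        uv=np.argwhere(m)[:,::-1].astype(np.float32); P=C[m]
        r=cv2.minAreaRect(P[:,:2].astype(np.float32)); print(name,m.sum(),"P med",np.median(P,0),"rect",np.round(r[0],1),np.round(r[1],1),round(r[2],2), "c",cv2.boxPoints(r).round(0).tolist())
    x,y=C[...,0],C[...,1]
    rise=(abs(H-85)<6)&(y>50)&(x>500)&(x<800)&(y<450); rep("riser",rise)
    lid=(abs(H-10)<5)&(y>100)&(x>450)&(x<640)&(y<400)&(p.min(2)>140); rep("lid",lid)
    tab=(abs(H-36)<7)&(y>100)&(x>450)&(x<640)&(y<400); rep("tab",tab)
    box=(H>60)&(H<82)&(y<0)&(y>-300)&(x>350)&(x<620); rep("box",box)
    dw=(H>86)&(H<105)&(y<0)&(y>-300)&(x>350)&(x<620); rep("dow",dw)
    for l in range(0):pass
p=np.load("top0.npz")["p"]
c1=cv2.resize(p[215:260,180:270],None,fx=6,fy=6,interpolation=cv2.INTER_CUBIC); c2=cv2.resize(p[225:310,330:435],None,fx=5,fy=5,interpolation=cv2.INTER_CUBIC)
o=np.zeros((c1.shape[0]+0,0,3),np.uint8)
H=max(c1.shape[0]+c2.shape[0],1); o=np.zeros((H,max(c1.shape[1],c2.shape[1]),3),np.uint8)
o[:c1.shape[0],:c1.shape[1]]=c1;o[c1.shape[0]:,:c2.shape[1]]=c2
o=cv2.resize(o,None,fx=.85,fy=.85);print(o.shape)
cv2.imwrite("pics/crop0.png",o[:,:,::-1])
```

```text
top bench [-3.7  0.7  5.2]
riser 6055 P med [676.9 191.5  86. ] rect [704.3 210.9] [181.8 311.4] 6.7 c [[596.0, 355.0], [632.0, 46.0], [813.0, 67.0], [776.0, 376.0]]
lid 614 P med [608.2 209.   10.8] rect [614.6 193.2] [ 41.1 186.4] 8.32 c [[581.0, 282.0], [608.0, 98.0], [648.0, 104.0], [622.0, 288.0]]
tab 116 P med [579.9 186.   36.6] rect [598.8 258.6] [183.3  52.8] 74.72 c [[549.0, 177.0], [600.0, 163.0], [648.0, 340.0], [597.0, 354.0]]
box 2159 P med [ 501.  -204.1   73.3] rect [ 507.6 -207.8] [190.5 141.7] 75.46 c [[415.0, -282.0], [552.0, -318.0], [600.0, -133.0], [463.0, -98.0]]
dow 40 P med [ 505.7 -212.9   91.5] rect [ 508.7 -202.5] [172.9  61. ] 57.27 c [[436.0, -259.0], [488.0, -292.0], [581.0, -146.0], [530.0, -113.0]]
side bench [-2.6 -0.   2.8]
riser 2765 P med [676.1 164.6  84.9] rect [701.6 209.8] [181.9 318.8] 6.72 c [[593.0, 357.0], [630.0, 41.0], [811.0, 62.0], [773.0, 379.0]]
lid 323 P med [608.6 181.    9.9] rect [610.  226.4] [ 54.4 253.3] 4.68 c [[573.0, 350.0], [593.0, 98.0], [647.0, 102.0], [627.0, 355.0]]
tab 114 P med [585.1 185.9  34.5] rect [595.8 260.9] [190.4  51.2] 74.34 c [[545.0, 176.0], [595.0, 162.0], [646.0, 346.0], [597.0, 359.0]]
box 2374 P med [ 488.8 -212.8   71.1] rect [ 504.3 -208.7] [195.3 140.6] 75.61 c [[412.0, -286.0], [548.0, -321.0], [597.0, -132.0], [461.0, -97.0]]
dow 47 P med [ 488.5 -285.3   89.3] rect [ 505.5 -209.6] [169.1  11.5] 75.97 c [[479.0, -290.0], [491.0, -293.0], [532.0, -129.0], [520.0, -126.0]]
(591, 459, 3)
```

View pics/crop0.png

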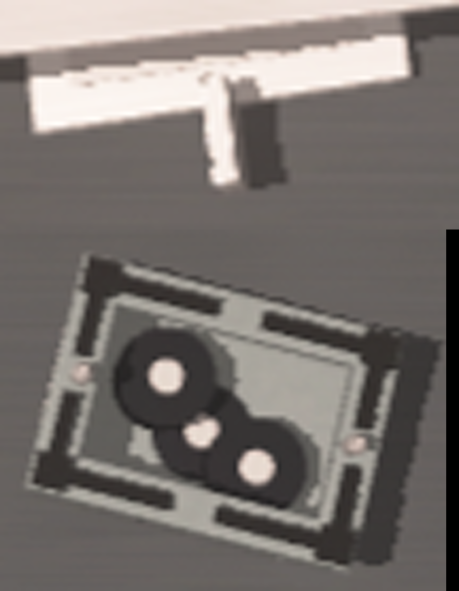

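Run:
```python
from h import *
print(delta([562,185,150],[180,0,-171.7]))
# dowels by bright blobs, both views
for n,zz in(("top",92),("side",92)):
    p=np.load(n+"0.npz")["p"]; C=cloud(n,np.load(n+"0.npz")["d"])
    g=p.astype(int); hsv=cv2.cvtColor(p,cv2.COLOR_RGB2HSV)
    q=proj(n,[[527,-129,92],[484,-290,92]]); print(n,q.round(1))
    for (u,v) in q:
        u,v=int(round(u)),int(round(v)); w=p[v-9:v+10,u-9:u+10].astype(int)
        print(w.max(2)[::1,::1].tolist() if 0 else (g[v-6:v+7,u-6:u+7,0]-g[v-6:v+7,u-6:u+7,2]).tolist())
```

```text
(array([ -0.1,  -0. , -29.8]), array([-454.8, -271. ,   80.8]))
top [[348.2 257.6]
 [415.5 275.8]]
[[7, 6, 9, 11, 10, 10, 7, 7, 8, 6, 9, 12, 9], [7, 11, 12, 11, 10, 8, 6, 7, 6, 5, 10, 11, 9], [6, 9, 10, 11, 10, 9, 8, 6, 6, 5, 10, 11, 9], [7, 13, 14, 11, 11, 11, 12, 14, 13, 12, 12, 11, 6], [6, 11, 12, 12, 12, 14, 16, 16, 15, 11, 8, 7, 7], [12, 14, 12, 12, 13, 19, 24, 28, 24, 12, 8, 6, 5], [11, 12, 11, 11, 16, 23, 26, 27, 23, 14, 9, 6, 6], [13, 13, 11, 13, 15, 23, 27, 26, 22, 15, 7, 6, 6], [9, 11, 11, 12, 14, 18, 22, 22, 17, 12, 7, 6, 6], [15, 11, 12, 11, 11, 12, 14, 15, 13, 11, 8, 6, 7], [13, 13, 11, 9, 10, 11, 11, 13, 12, 11, 8, 6, 6], [13, 13, 11, 7, 7, 7, 7, 8, 11, 9, 7, 6, 6], [13, 12, 9, 6, 6, 6, 6, 6, 9, 9, 7, 6, 6]]
[[9, 11, 12, 11, 9, 6, 7, 7, 6, 9, 10, 8, 5], [9, 10, 11, 10, 7, 5, 6, 7, 5, 9, 10, 7, 4], [10, 11, 11, 11, 12, 12, 11, 9, 9, 10, 9, 5, 4], [10, 11, 13, 16, 18, 16, 10, 8, 7, 9, 9, 5, 4], [9, 12, 17, 22, 25, 28, 25, 10, 6, 7, 6, 5, 4], [9, 15, 22, 25, 28, 29, 23, 12, 7, 7, 7, 4, 3], [10, 15, 20, 25, 27, 26
[... 802 characters left out ...]
, 8, 4, 0, 4, 2], [5, 5, 4, 9, 11, 11, 12, 9, 7, 3, 2, 4, 6], [7, 2, 4, 7, 12, 12, 9, 7, 6, 5, 2, 4, 4]]
[[3, 3, 5, 3, 3, 2, 6, 3, 4, 9, 17, 10, 11], [4, 3, 4, 4, 5, 3, 5, 3, 2, 6, 13, 13, 16], [4, 5, 4, 5, 5, 7, 12, 7, 1, 5, 7, 9, 19], [3, 4, 5, 4, 5, 14, 14, 16, 7, 3, 3, 2, 12], [5, 8, 6, 6, 8, 19, 15, 15, 8, 4, 4, 3, 4], [15, 20, 17, 14, 15, 18, 14, 13, 11, 9, 4, 3, 3], [10, 9, 10, 13, 18, 15, 13, 13, 11, 8, 3, 3, 4], [6, 6, 6, 12, 19, 15, 16, 13, 11, 10, 6, 4, 0], [12, 12, 11, 13, 14, 14, 16, 12, 15, 9, 4, 5, 5], [8, 9, 9, 11, 10, 12, 12, 12, 11, 8, 4, 5, 2], [3, 5, 5, 6, 11, 10, 9, 9, 7, 7, 6, 2, 5], [2, 4, 5, 7, 11, 9, 12, 9, 8, 7, 6, 2, 4], [-1, 2, 4, 5, 11, 10, 10, 9, 6, 6, 3, 3, 2]]
```
Top view blobs: dowel b centroid: px (348.2-6+~6.8, ...)= int round 348→ centre col 348, offset +0.6 → 348.7; row int 258; rows weighted ~ index 6.2 → 258.3. Mean z ~ 88 (sees shaft 12mm dia z~88 with taper). dowel a: col 416 center; blob cols index ~4.2 → 414.3; rows idx 5.2 → 276-0.8 → 275.2.
Side: tips: dowel b tip: row idx 5.5 → 259-0.5=258.5.. col idx 5.5 → 304.5+... center col 305 → 304.6. Dowel a: tip row idx 2.3 -> 315-3.8=311.2, col idx 6 → 292. tip z = 95.

Call:
{"name": "shift_gripper", "arguments": {
  "plan": [
    [0,0,-8,-30,-18,5,85],
    [0,0,-29.8,-455,-271,81,85],
    [0,0,-29.8,-455,-271,81,85],
    [0,0,-29.8,-455,-271,81,85],
    [0,0,-29.8,-455,-271,81,85],
    [0,0,-29.8,-455,-271,81,85],
    [0,0,-29.8,-455,-271,81,85],
    [0,0,-29.8,-455,-271,81,85],
    [0,0,-29.8,-455,-271,81,85],
    [0,0,-29.8,-455,-271,81,85],
    [0,0,-29.8,-455,-271,81,85],
    [0,0,-29.8,-455,-271,81,85],
    [0,0,-29.8,-455,-271,81,85],
    [0,0,-29.8,-455,-271,81,85],
    [0,0,-29.8,-455,-271,81,85],
    [0,0,-29.8,-455,-271,81,85]
  ],
  "grip_force": 40
}}

```text
time: 1.43
ee_pos: [561.9, 185.9, 149.8]
tool_rot: [180.0, -0.1, -171.8]
contact_force: [-0.4, 1.6, -0.7]
width: 84.4
grip_force: 0.0
```

Run:
```python
from h import *
np.set_printoptions(suppress=True,precision=1)
print(delta([562,185,9],[180,0,-171.7]))
a=ray("top",[[414.3,275.2],[348.7,258.3]],90); b=ray("side",[[292,311.3],[304.6,258.6]],94.5)
for q in(a,b): d=q[1]-q[0]; print(q,q.mean(0),np.hypot(*d[:2]),np.degrees(np.arctan2(d[1],d[0]))-90)
p=np.load("top0.npz")["p"]
# lid front edge line fit
g=p.min(2); us=np.arange(192,256); us=us[(us<214)|(us>240)]
ev=[]
for u in us:
    col=g[225:250,u].astype(int); k=np.argmin(np.diff(col)); ev.append(225+k+.5)
P=ray("top",np.c_[us,ev],3); f=np.polyfit(P[:,1],P[:,0],1); print("edge yaw",-np.degrees(np.arctan(f[0])), "x at y=190",np.polyval(f,190),np.std(P[:,0]-np.polyval(f,P[:,1])))
m=g[241:252,215:235]>150; vv,uu=np.nonzero(m); print("tab px",uu.mean()+215,vv.min()+241,vv.max()+241,[ (uu[vv==k].mean()+215).round(1) for k in set(vv)])
```

```text
(array([ 0. , -0.1, -0.1]), array([ -0.2,  -0.9, 140.8]))
[[ 485.7 -287.6   90. ]
 [ 525.6 -130.3   90. ]] [ 505.7 -209.    90. ] 162.2865463306672 -14.247137346491328
[[ 484.8 -283.6   94.5]
 [ 525.2 -129.3   94.5]] [ 505.  -206.5   94.5] 159.48260157355628 -14.688032181022791
edge yaw 9.16071086266124 x at y=190 596.7454427529468 0.7455486285007246
tab px 223.07692307692307 241 250 [np.float64(222.5), np.float64(222.5), np.float64(223.0), np.float64(223.0), np.float64(223.0), np.float64(223.5), np.float64(223.5), np.float64(223.5), np.float64(223.5), np.float64(223.0)]
```

Call:
{"name": "shift_gripper", "arguments": {
  "plan": [
    [0,0,0,0,-1,40,70],
    [0,0,0,0,-1,80,70],
    [0,0,0,0,-1,115,70],
    [0,0,0,0,-1,135,70],
    [0,0,0,0,-1,141,70],
    [0,0,0,0,-1,141,70]
  ],
  "grip_force": 40
}}

```text
time: 1.93
ee_pos: [560.2, 186.4, 7.7]
tool_rot: [180.0, -0.2, -171.5]
contact_force: [0.2, -0.7, -0.0]
width: 70.0
grip_force: 0.0
```

Call:
{"name": "shift_gripper", "arguments": {
  "plan": [
    [0,0,0,0,0,0,2],
    [0,0,0,0,0,0,2],
    [0,0,0,0,0,0,2],
    [0,0,0,0,0,0,2],
    [0,0,0,0,0,0,2],
    [0,0,0,0,0,0,2],
    [0,0,0,0,0,0,2],
    [0,0,0,0,0,0,2]
  ],
  "grip_force": 40
}}

```text
time: 2.6
ee_pos: [563.5, 184.8, 10.8]
tool_rot: [180.0, 0.1, -171.7]
contact_force: [-1.1, -0.3, 6.7]
width: 11.3
grip_force: 42.7
```

Call:
{"name": "shift_gripper", "arguments": {
  "plan": [
    [0,0,0,5,0,0,2],
    [0,0,0,15,0,0,2],
    [0,0,0,30,0,0,2],
    [0,0,0,50,0,0,2],
    [0,0,0,70,0,0,2],
    [0,0,0,90,0,0,2],
    [0,0,0,110,0,0,2],
    [0,0,0,128,0,0,2],
    [0,0,0,140,0,0,2],
    [0,0,0,146,0,0,2],
    [0,0,0,146,0,0,2],
    [0,0,0,146,0,0,2]
  ],
  "grip_force": 40
}}

```text
time: 3.6
ee_pos: [418.1, 164.0, 10.7]
tool_rot: [179.9, 0.1, -171.7]
contact_force: [-1.7, -1.0, 12.6]
width: 11.3
grip_force: 43.7
```

```bash
python3 -c "
from h import *
snap('top',1);snap('side',1)"
```

```text
(no output)
```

View pics/side1.png

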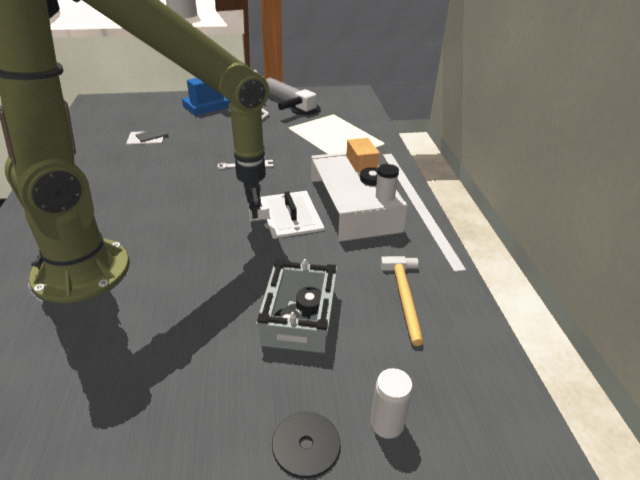

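Call:
{"name": "shift_gripper", "arguments": {
  "plan": [
    [0,0,0,0,0,0,60],
    [0,0,0,0,0,0,60],
    [0,0,0,0,0,0,60],
    [0,0,0,0,0,-20,60],
    [0,0,0,0,0,-60,60],
    [0,0,0,0,0,-100,60],
    [0,0,0,0,0,-130,60],
    [0,0,-7,-20,0,-160,60],
    [0,0,-14,-20,0,-190,60],
    [0,0,-21,-20,0,-190,60]
  ],
  "grip_force": 40
}}

```text
time: 4.53
ee_pos: [441.3, 167.6, 205.1]
tool_rot: [-180.0, 0.5, -150.4]
contact_force: [-0.1, 0.2, 0.2]
width: 59.7
grip_force: 0.0
```

Run:
```python
from h import *
np.set_printoptions(suppress=True,precision=1)
for n in("top","side"):
    p,d=snap(n,2); C=cloud(n,d); H=C[...,2];x,y=C[...,0],C[...,1]
    zone=(y>40)&(y<330)&(x>390)&(x<600)
    m=zone&(H>30)&(H<62)&(p.max(2)<110); print(n,m.sum())
    P=C[m]; r=cv2.minAreaRect(P[:,:2].astype(np.float32)); print("handle",np.median(P,0),r)
    m=zone&(abs(H-8)<8)&(p.min(2)>140); P=C[m]; r=cv2.minAreaRect(P[:,:2].astype(np.float32)); print("lid",m.sum(),r)
p=np.load("top2.npz")["p"]; q=proj("top",[522,179,20])[0].astype(int); print(q)
cv2.imwrite("pics/crop2.png",cv2.resize(p[q[1]-60:q[1]+60,q[0]-70:q[0]+70],None,fx=5,fy=5,interpolation=cv2.INTER_CUBIC)[:,:,::-1])
```

```text
top 166
handle [519.8 173.8  50.2] ((519.3928833007812, 174.25860595703125), (12.90178108215332, 82.06275177001953), 8.372257232666016)
lid 2147 ((531.41259765625, 146.37770080566406), (199.55776977539062, 156.95391845703125), 29.67525291442871)
side 132
handle [516.1 165.2  48.8] ((515.7705688476562, 176.79478454589844), (12.72635269165039, 91.98804473876953), 8.07912540435791)
lid 1765 ((518.1016235351562, 184.48536682128906), (145.3686981201172, 209.4180145263672), 8.340901374816895)
[224 262]
```

View pics/crop2.png

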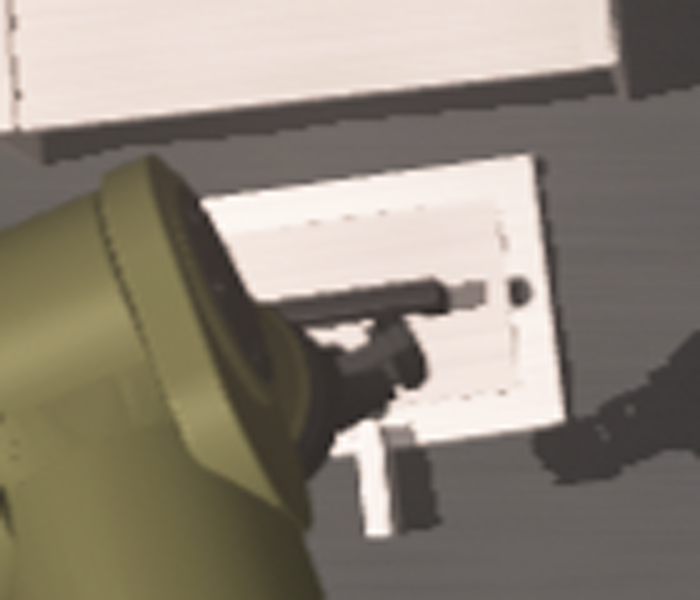

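Run:
```python
from h import *
print(bot.observe()["joint_positions"].round(1)); print(delta([519,178.3,110],[180,0,98.3]))
```

```text
[-34.8  -3.   10.4 110.7   0.6  72.2  94.7]
(array([1.00e-01, 0.00e+00, 1.11e+02]), array([-76. , -29.3,  90.2]))
```

Call:
{"name": "shift_gripper", "arguments": {
  "plan": [
    [0,0,14,0,0,0,55],
    [0,0,28,-20,-8,0,55],
    [0,0,42,-50,-20,10,55],
    [0,0,56,-76,-29,20,55],
    [0,0,70,-76,-29,30,55],
    [0,0,84,-76,-29,45,55],
    [0,0,98,-76,-29,60,55],
    [0,0,111,-76,-29,75,55],
    [0,0,111,-76,-29,85,55],
    [0,0,111,-76,-29,90,55],
    [0,0,111,-76,-29,90,55],
    [0,0,111,-76,-29,90,55],
    [0,0,111,-76,-29,90,55],
    [0,0,111,-76,-29,90,55],
    [0,0,111,-76,-29,90,55],
    [0,0,111,-76,-29,90,55],
    [0,0,111,-76,-29,90,55],
    [0,0,111,-76,-29,90,55]
  ],
  "grip_force": 40
}}

```text
time: 6.13
ee_pos: [517.0, 177.9, 107.8]
tool_rot: [-179.8, 0.1, 98.3]
contact_force: [-0.6, -0.4, -0.4]
width: 55.2
grip_force: 0.0
```

Run:
```python
from h import *
print(delta([519,178.3,24],[180,0,98.3]))
```

```text
(array([-0.2,  0.1, -0. ]), array([ 0.2,  2.3, 83.8]))
```

Call:
{"name": "shift_gripper", "arguments": {
  "plan": [
    [0,0,0,0,1,30,55],
    [0,0,0,0,1,55,55],
    [0,0,0,0,1,70,55],
    [0,0,0,0,1,80,55],
    [0,0,0,0,1,84,55],
    [0,0,0,0,1,84,55],
    [0,0,0,0,1,84,55]
  ],
  "grip_force": 60
}}

```text
time: 6.72
ee_pos: [519.8, 178.6, 25.9]
tool_rot: [180.0, -0.0, 98.3]
contact_force: [0.1, -0.4, 1.4]
width: 54.7
grip_force: 0.0
```

Call:
{"name": "shift_gripper", "arguments": {
  "plan": [
    [0,0,0,0,0,0,2],
    [0,0,0,0,0,0,2],
    [0,0,0,0,0,0,2],
    [0,0,0,0,0,0,2],
    [0,0,0,0,0,0,2],
    [0,0,0,0,0,0,2],
    [0,0,0,0,0,0,2]
  ],
  "grip_force": 60
}}

```text
time: 7.3
ee_pos: [519.8, 178.7, 26.3]
tool_rot: [179.9, -0.0, 98.3]
contact_force: [-2.0, 0.2, 5.7]
width: 12.8
grip_force: 61.1
```

Call:
{"name": "shift_gripper", "arguments": {
  "plan": [
    [0,0,0,0,0,-8,2],
    [0,0,0,0,0,-30,2],
    [0,0,0,0,0,-60,2],
    [0,0,0,0,0,-95,2],
    [0,0,0,0,0,-125,2],
    [0,0,0,0,0,-135,2],
    [0,0,0,0,0,-135,2]
  ],
  "grip_force": 60
}}

```text
time: 7.88
ee_pos: [520.8, 179.0, 162.7]
tool_rot: [179.7, -0.1, 98.3]
contact_force: [0.6, 0.2, -5.8]
width: 12.9
grip_force: 59.6
```

Run:
```python
from h import *
print(delta([505.4,-208,160],[180,0,75.5]))
```

```text
(array([ 0.3, -0.2, 22.8]), array([-380.8,  -70.9,    1.7]))
```

Call:
{"name": "shift_gripper", "arguments": {
  "plan": [
    [0,0,2,-12,-2,0,2],
    [0,0,5,-40,-7,0,2],
    [0,0,7,-80,-15,0,2],
    [0,0,9,-120,-22,0,2],
    [0,0,11,-160,-30,0,2],
    [0,0,13,-200,-37,0,2],
    [0,0,15,-240,-45,0,2],
    [0,0,17,-280,-52,0,2],
    [0,0,20,-320,-60,0,2],
    [0,0,22,-350,-66,0,2],
    [0,0,22.8,-370,-69,0,2],
    [0,0,22.8,-381,-71,0,2],
    [0,0,22.8,-381,-71,0,2],
    [0,0,22.8,-381,-71,0,2],
    [0,0,22.8,-381,-71,0,2],
    [0,0,22.8,-381,-71,0,2]
  ],
  "grip_force": 60
}}

```text
time: 9.22
ee_pos: [503.4, -207.2, 159.2]
tool_rot: [-179.9, -0.0, 75.6]
contact_force: [-0.3, 0.8, -5.4]
width: 12.6
grip_force: 59.5
```

Run:
```python
from h import *
np.set_printoptions(suppress=True,precision=1)
print(delta([505.4,-208,160],[180,0,75.5]))
for n in("top","side"):
    p,d=snap(n,3)
    C=cloud(n,d); H=C[...,2];x,y=C[...,0],C[...,1]
    m=(abs(H-147)<7)&(y<-60)&(y>-360)&(x>390)&(x<640)&(p.min(2)>110); P=C[m]
    r=cv2.minAreaRect(P[:,:2].astype(np.float32)); print(n,m.sum(),np.median(P,0),r)
p=np.load("top3.npz")["p"]; q=proj("top",[505,-208,140])[0].astype(int); s=np.load("side3.npz")["p"]; q2=proj("side",[505,-208,100])[0].astype(int); print(q,q2)
c=lambda p,q:cv2.resize(p[q[1]-70:q[1]+70,q[0]-75:q[0]+75],None,fx=4,fy=4,interpolation=cv2.INTER_CUBIC)
o=np.hstack([c(p,q)[:, :],c(s,q2)]); o=cv2.resize(o,(800,373))
cv2.imwrite("pics/crop3.png",o[:,:,::-1])
```

```text
(array([-0.1, -0. ,  0.1]), array([-0.3,  2.2, -0.8]))
top 1684 [ 521.  -147.7  144.8] ((518.2442626953125, -150.8801727294922), (75.44127655029297, 140.88894653320312), 75.21145629882812)
side 3671 [ 498.5 -233.1  143.4] ((481.24951171875, -202.115478515625), (194.33958435058594, 182.98912048339844), 75.63276672363281)
[383 264] [298 281]
```

View pics/crop3.png

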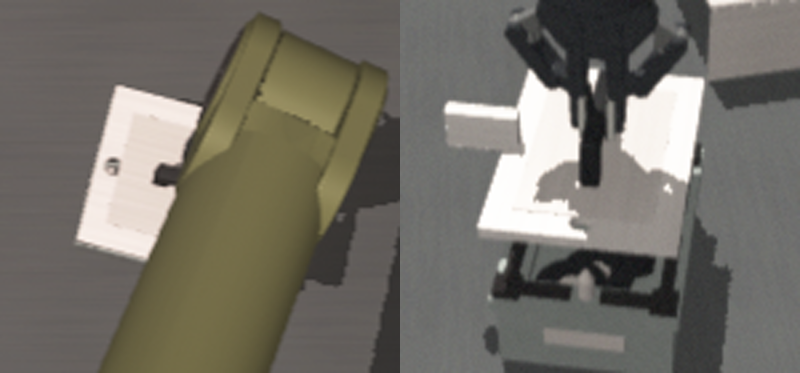

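Run:
```python
from h import *
np.set_printoptions(suppress=True,precision=1,linewidth=200)
p=np.load("top3.npz")["p"].min(2).astype(int)
print(p[250:263,343:357])
s=np.load("side3.npz")["p"].min(2).astype(int)
for u in(262,275,300,320): print(u,s[292:312,u])
s0=np.load("side0.npz")["p"].min(2).astype(int)
for v in (285,292,298): print(v,s[v,245:265],s[v,325:345])
```

```text
[[ 98 113 185 225 226 226 227 227 226 227 228 222 211 210]
 [ 97 147 210 227 227 227 227 227 227 227 226 218 211 211]
 [ 95 152 217 232 231 227 222 220 223 226 222 213 209 209]
 [118 178 221 229 223 189 141 124 145 186 213 214 209 209]
 [111 187 226 223 194 131  78  67  86 133 187 212 212 212]
 [143 207 226 216 179 151 152 152 148 157 190 210 210 210]
 [148 208 225 212 173 142 125 123 118 150 197 212 211 210]
 [177 219 226 210 171 156 180 159  98 145 195 210 210 211]
 [190 226 226 224 200 175 184 157 105 164 207 208 207 208]
 [208 225 225 225 223 200 166 146 136 182 214 214 213 211]
 [220 226 224 224 224 223 220 218 210 208 212 213 214 215]
 [223 229 228 227 226 226 225 225 220 213 211 210 209 209]
 [226 228 228 229 229 229 228 227 220 209 208 208 209 209]]
262 [253 253 253 253 252 215 151 140 133 117 102 104 103 102 101 112 172 189 175 129]
275 [252 252 252 252 252 251 225 162 144 141 114  92  94  94  95  98  98  97 100  94]
300 [130 137 138 140 139 139 139 139 139 136 140 138 119  70  33  28  25  26  59 108]
320 [141 142 141 139 139 142 141 138 139 136 138 138 140 140 137 114 103 101  98 101]
285 [107 108 107 106 108 115 111 109 108 115 180 251 253 253 253 253 253 252 252 252] [140 136 139 139 135  82  95  98  97  93 107 111 109 107 107 110 110 107 109 110]
292 [111 107 107 111 109 113 111 133 232 253 253 253 253 253 252 252 253 253 253 252] [136 135 136 133 101 100 101  95  77  84 103 110 111 111 112 108 111 107 111 110]
298 [108 109 111 110 112 109 112 130 141 147 143 145 148 148 147 148 149 151 162 161] [138 136 133 103 100 100  99  78  59  61  57  57  67 106 110 107 109 108 111 111]
```

Run:
```python
from h import *
np.set_printoptions(suppress=True,precision=1,linewidth=200)
zt=bot.observe()["ee_pos"][2]-26.3
h=ray("top",[[349.9,256.1]],zt+10)[0]; a=np.radians(75.5); d=np.array([np.cos(a),np.sin(a)])
print(zt,bot.observe()["ee_pos"],"hole",h,"-> centre",h[:2]-80*d)
c=ray("side",[[252,300.2],[327.2,307.7]],zt); e=c[1]-c[0]; print(c,np.hypot(*e[:2]),np.degrees(np.arctan2(e[1],e[0])),"centre",c[:,:2].mean(0)+95*d)
```

```text
133.5905040812841 [ 503.8 -207.4  159.9] hole [ 523.2 -129.4  143.6] -> centre [ 503.2 -206.8]
[[ 410.7 -284.8  133.6]
 [ 547.1 -318.9  133.6]] 140.61729208747582 -14.013256341794795 centre [ 502.7 -209.9]
```

Call:
{"name": "shift_gripper", "arguments": {
  "plan": [
    [0,0,0,0.5,2,10,2],
    [0,0,0,0.5,2,20,2],
    [0,0,0,0.5,2,30,2],
    [0,0,0,0.5,2,35,2],
    [0,0,0,0.5,2,35,2],
    [0,0,0,0.5,2,35,2],
    [0,0,0,0.5,2,35,2]
  ],
  "grip_force": 60
}}

```text
time: 9.9
ee_pos: [506.1, -209.0, 125.5]
tool_rot: [180.0, 0.0, 75.5]
contact_force: [-0.8, 0.5, -4.6]
width: 12.6
grip_force: 59.5
```

Run:
```python
from h import *
np.set_printoptions(suppress=True,precision=1,linewidth=200)
p,d=snap("side",4); s,_=snap("top",4)
q=proj("side",[505,-208,100])[0].astype(int); q2=proj("top",[515,-160,100])[0].astype(int)
c=lambda p,q:cv2.resize(p[q[1]-55:q[1]+55,q[0]-60:q[0]+60],(400,367),interpolation=cv2.INTER_CUBIC)
cv2.imwrite("pics/crop4.png",np.hstack([c(s,q2),c(p,q)])[:,:,::-1]); print(q,q2)
```

```text
[298 281] [361 262]
```

View pics/crop4.png

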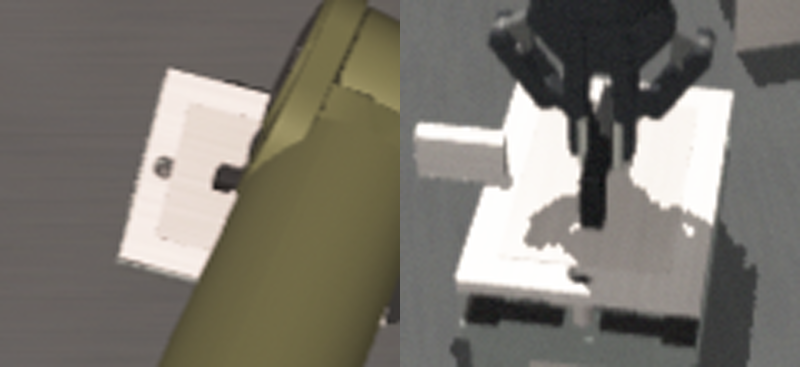

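```bash
python3 -c "
from h import *
print(ray('top',[[349.9,257.1]],109.3), bot.observe()['ee_pos'])"
```

```text
[[ 525.80925731 -131.84295281  109.3       ]] [ 506.3266362  -209.04192199  125.85879054]
```

Call:
{"name": "shift_gripper", "arguments": {
  "plan": [
    [0,0,0,0,0,2,2],
    [0,0,0,0,0,4,2],
    [0,0,0,0,0,6,2],
    [0,0,0,0,0,8,2],
    [0,0,0,0,0,8,2]
  ],
  "grip_force": 60
}}

```text
time: 10.42
ee_pos: [505.5, -208.6, 116.8]
tool_rot: [-179.9, -0.0, 75.5]
contact_force: [0.1, 1.0, -5.8]
width: 13.0
grip_force: 59.5
```

Call:
{"name": "shift_gripper", "arguments": {
  "plan": [
    [0,0,0,1,0,1,2],
    [0,0,0,1,0,2,2],
    [0,0,0,1,0,3,2],
    [0,0,0,1,0,4,2],
    [0,0,0,1,0,5,2],
    [0,0,0,1,0,5,2]
  ],
  "grip_force": 60
}}

```text
time: 10.92
ee_pos: [506.0, -207.8, 112.1]
tool_rot: [-180.0, -0.0, 75.5]
contact_force: [0.0, -0.5, -5.8]
width: 12.8
grip_force: 59.6
```

Call:
{"name": "shift_gripper", "arguments": {
  "plan": [
    [0,0,0,0,0,1,2],
    [0,0,0,0,0,2,2],
    [0,0,0,0,0,3,2],
    [0,0,0,0,0,3,2],
    [0,0,0,0,0,3,2]
  ],
  "grip_force": 60
}}

```text
time: 11.33
ee_pos: [506.1, -207.8, 109.2]
tool_rot: [-180.0, -0.0, 75.5]
contact_force: [-0.2, -0.4, -5.6]
width: 12.9
grip_force: 59.6
```

Call:
{"name": "shift_gripper", "arguments": {
  "plan": [
    [0,0,0,0,0,1,2],
    [0,0,0,0,0,2,2],
    [0,0,0,0,0,3,2],
    [0,0,0,0,0,3,2],
    [0,0,0,0,0,3,2]
  ],
  "grip_force": 60
}}

```text
time: 11.75
ee_pos: [506.1, -207.8, 106.2]
tool_rot: [-180.0, 0.0, 75.5]
contact_force: [0.1, -0.6, -4.7]
width: 13.0
grip_force: 59.6
```

Call:
{"name": "shift_gripper", "arguments": {
  "plan": [
    [0,0,0,0,0,0.5,2],
    [0,0,0,0,0,1,2],
    [0,0,0,0,0,1.4,2],
    [0,0,0,0,0,1.4,2],
    [0,0,0,0,0,1.4,2]
  ],
  "grip_force": 60
}}

```text
time: 12.17
ee_pos: [506.1, -207.8, 104.9]
tool_rot: [-180.0, -0.0, 75.5]
contact_force: [0.2, 1.1, -5.4]
width: 12.7
grip_force: 59.6
```

Call:
{"name": "shift_gripper", "arguments": {
  "plan": [
    [0,0,0,0,0,0.4,2],
    [0,0,0,0,0,0.8,2],
    [0,0,0,0,0,0.8,2],
    [0,0,0,0,0,0.8,2]
  ],
  "grip_force": 60
}}

```text
time: 12.5
ee_pos: [506.2, -207.9, 104.2]
tool_rot: [180.0, -0.0, 75.5]
contact_force: [0.3, -0.2, -4.8]
width: 12.7
grip_force: 59.6
```

Call:
{"name": "shift_gripper", "arguments": {
  "plan": [
    [0,0,0,0,0,0.4,2],
    [0,0,0,0,0,0.8,2],
    [0,0,0,0,0,0.8,2],
    [0,0,0,0,0,0.8,2]
  ],
  "grip_force": 60
}}

```text
time: 12.83
ee_pos: [506.4, -207.9, 104.0]
tool_rot: [180.0, -0.0, 75.5]
contact_force: [-2.3, 1.0, 3.9]
width: 12.9
grip_force: 60.7
```

Call:
{"name": "shift_gripper", "arguments": {
  "plan": [
    [0,0,0,0,0,0,50],
    [0,0,0,0,0,0,50],
    [0,0,0,0,0,0,50],
    [0,0,0,0,0,0,50],
    [0,0,0,0,0,-10,50],
    [0,0,0,0,0,-30,50],
    [0,0,0,0,0,-60,50],
    [0,0,0,0,0,-75,50],
    [0,0,0,0,0,-75,30]
  ],
  "grip_force": 60
}}

```text
time: 13.58
ee_pos: [508.7, -209.0, 183.0]
tool_rot: [179.6, -0.0, 75.5]
contact_force: [1.0, 0.5, 0.7]
width: 39.3
grip_force: 0.0
```

Run:
```python
from h import *
np.set_printoptions(suppress=True,precision=1,linewidth=200)
c=np.array([506.2,-207.9]); M=R.from_euler("z",-14.5,degrees=True).as_matrix()[:2,:2]
for k,q in enumerate([(-57,-82),(-57,82),(57,82),(57,-82)]):
    t=c+M@q; print(k,t,np.hypot(*t),delta([*t,100],[180,0,75.5]))
p,d=snap("side",5); C=cloud("side",d); H=C[...,2];x,y=C[...,0],C[...,1]
m=(abs(H-88)<8)&(y<-60)&(y>-360)&(x>390)&(x<640)&(p.min(2)>110); P=C[m]; A=np.c_[P[:,:2]-c,np.ones(len(P))]; print(np.linalg.lstsq(A,P[:,2],rcond=None)[0]*[57.3,57.3,1])
q=proj("side",[505,-208,100])[0].astype(int)
cv2.imwrite("pics/crop5.png",cv2.resize(p[q[1]-55:q[1]+55,q[0]-70:q[0]+70],None,fx=5,fy=5,interpolation=cv2.INTER_CUBIC)[:,:,::-1])
```

```text
0 [ 430.5 -273. ] 509.759570178751 (array([ 0.4, -0. , -0. ]), array([-81.6, -60.3,  82.5]))
1 [ 471.5 -114.2] 485.18776103220785 (array([ 0.4, -0. , -0. ]), array([ 82.4, -60.4,  82.6]))
2 [ 581.9 -142.8] 599.1768358432884 (array([ 0.4, -0. , -0. ]), array([82.5, 53.6, 83.5]))
3 [ 540.9 -301.6] 619.2419047065154 (array([ 0.4, -0. , -0. ]), array([-81.5,  53.7,  83.4]))
[-0.1  0.5 87.8]
```

View pics/crop5.png

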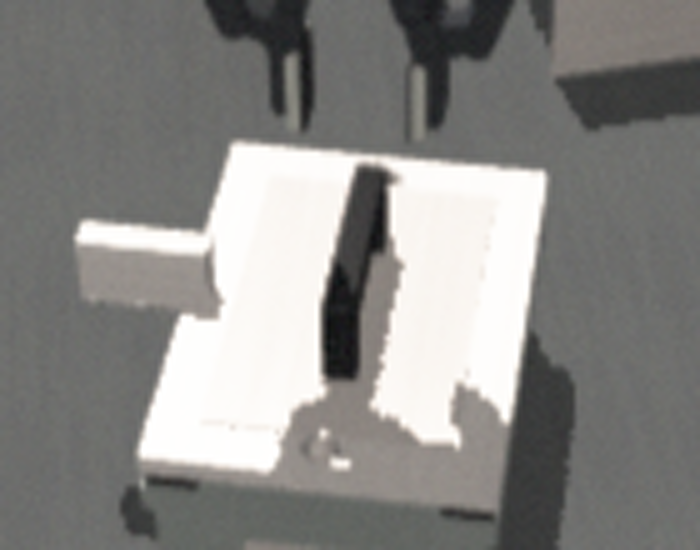

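Call:
{"name": "shift_gripper", "arguments": {
  "plan": [
    [0,0,0,-20,-15,0,0],
    [0,0,0,-50,-35,0,0],
    [0,0,0,-75,-55,10,0],
    [0,0,0,-81.6,-60.3,40,0],
    [0,0,0,-81.6,-60.3,65,0],
    [0,0,0,-81.6,-60.3,78,0],
    [0,0,0,-81.6,-60.3,78,0],
    [0,0,0,-81.6,-60.3,78,0]
  ],
  "grip_force": 30
}}

```text
time: 14.3
ee_pos: [426.4, -271.4, 99.4]
tool_rot: [-179.9, 0.0, 75.5]
contact_force: [0.1, -0.7, 0.9]
width: -0.0
grip_force: 0.0
```

Call:
{"name": "shift_gripper", "arguments": {
  "plan": [
    [0,0,0,0,0,3,0],
    [0,0,0,0,0,6,0],
    [0,0,0,0,0,9,0],
    [0,0,0,0,0,12,0],
    [0,0,0,0,0,12,0],
    [0,0,0,0,0,12,0]
  ],
  "grip_force": 30
}}

```text
time: 14.8
ee_pos: [427.3, -271.7, 88.3]
tool_rot: [-180.0, -0.0, 75.5]
contact_force: [-0.4, -0.0, -1.0]
width: 0.4
grip_force: 0.0
```

Call:
{"name": "shift_gripper", "arguments": {
  "plan": [
    [0,0,0,-0.4,3.4,0,0],
    [0,0,0,-0.4,3.4,0,0],
    [0,0,0,-0.4,3.4,0.5,0],
    [0,0,0,-0.4,3.4,1,0],
    [0,0,0,-0.4,3.4,1.5,0],
    [0,0,0,-0.4,3.4,2,0]
  ],
  "grip_force": 30
}}

```text
time: 15.3
ee_pos: [430.8, -273.1, 87.2]
tool_rot: [180.0, -0.0, 75.5]
contact_force: [-1.1, 1.5, 8.7]
width: 0.1
grip_force: 4.2
```

Call:
{"name": "shift_gripper", "arguments": {
  "plan": [
    [0,0,0,0,0,0.5,0],
    [0,0,0,0,0,1,0],
    [0,0,0,0,0,1,0],
    [0,0,0,0,0,1,0]
  ],
  "grip_force": 30
}}

```text
time: 15.63
ee_pos: [430.7, -273.2, 86.3]
tool_rot: [180.0, -0.0, 75.5]
contact_force: [-2.4, 0.8, 8.3]
width: -0.1
grip_force: 4.1
```

Call:
{"name": "shift_gripper", "arguments": {
  "plan": [
    [0,0,0,0,0,0.6,0],
    [0,0,0,0,0,1.2,0],
    [0,0,0,0,0,1.8,0],
    [0,0,0,0,0,2.4,0],
    [0,0,0,0,0,3,0],
    [0,0,0,0,0,3.6,0],
    [0,0,0,0,0,3.6,0]
  ],
  "grip_force": 30
}}

```text
time: 16.22
ee_pos: [430.5, -273.3, 82.9]
tool_rot: [180.0, -0.0, 75.4]
contact_force: [-4.2, 2.5, 9.3]
width: -0.1
grip_force: 5.2
```

Call:
{"name": "shift_gripper", "arguments": {
  "plan": [
    [0,0,0,0,0,0.5,0],
    [0,0,0,0,0,1,0],
    [0,0,0,0,0,1.5,0],
    [0,0,0,0,0,2,0],
    [0,0,0,0,0,2,0],
    [0,0,0,0,0,2,0]
  ],
  "grip_force": 30
}}

```text
time: 16.72
ee_pos: [430.4, -273.4, 81.3]
tool_rot: [-180.0, -0.0, 75.4]
contact_force: [-4.7, 2.0, 13.9]
width: -0.1
grip_force: 7.1
```

Call:
{"name": "shift_gripper", "arguments": {
  "plan": [
    [0,0,0,0,0,0.4,0],
    [0,0,0,0,0,0.8,0],
    [0,0,0,0,0,1.2,0],
    [0,0,0,0,0,1.2,0],
    [0,0,0,0,0,1.2,0],
    [0,0,0,0,0,1.2,0]
  ],
  "grip_force": 30
}}

```text
time: 17.22
ee_pos: [430.5, -273.4, 81.1]
tool_rot: [180.0, -0.1, 75.4]
contact_force: [-7.7, 3.3, 22.7]
width: 0.5
grip_force: 11.1
```

Call:
{"name": "shift_gripper", "arguments": {
  "plan": [
    [0,0,0,0,0,0.3,0],
    [0,0,0,0,0,0.6,0],
    [0,0,0,0,0,0.6,0],
    [0,0,0,0,0,0.6,0]
  ],
  "grip_force": 30
}}

```text
time: 17.55
ee_pos: [430.6, -273.4, 81.0]
tool_rot: [-180.0, -0.1, 75.4]
contact_force: [-9.1, 3.4, 26.3]
width: 0.1
grip_force: 13.3
```

Call:
{"name": "shift_gripper", "arguments": {
  "plan": [
    [0,0,0,0,0,-3,0],
    [0,0,0,0,0,-10,0],
    [0,0,0,0,0,-20,0],
    [0,0,0,0,0,-20,0],
    [0,0,0,0,0,-20,0]
  ],
  "grip_force": 30
}}

```text
time: 17.97
ee_pos: [431.1, -273.0, 98.5]
tool_rot: [179.9, -0.0, 75.5]
contact_force: [0.2, 0.3, 0.6]
width: -0.1
grip_force: 0.0
```

Run:
```python
from h import *
c=np.array([506.2,-207.9]); M=R.from_euler("z",-14.5,degrees=True).as_matrix()[:2,:2]
print(delta([*(c+M@(-57,82)),100],[180,0,75.5]))
p,d=snap("side",6); C=cloud("side",d); H=C[...,2];x,y=C[...,0],C[...,1]
m=(abs(H-88)<14)&(y<-60)&(y>-360)&(x>390)&(x<640)&(p.min(2)>110); P=C[m]; L=(P[:,:2]-c)@M
ok=(abs(L[:,0])<66)&(abs(L[:,1])<90)&(abs(L[:,0])>20); P,L=P[ok],L[ok]
f=np.linalg.lstsq(np.c_[L,np.ones(len(L))],P[:,2],rcond=None)[0]; print([round(float(f@[a,b,1]),1) for a,b in((-57,-82),(-57,82),(57,82),(57,-82))],len(L))
```

```text
(array([ 0.1, -0. , -0. ]), array([163.9,  -0.6,  -1.5]))
[88.0, 88.7, 88.0, 87.3] 1984
```

Call:
{"name": "shift_gripper", "arguments": {
  "plan": [
    [0,0,0,0,0,-30,0],
    [0,0,0,20,0,-45,0],
    [0,0,0,60,0,-45,0],
    [0,0,0,100,0,-45,0],
    [0,0,0,140,0,-40,0],
    [0,0,0,163.5,0,-15,0],
    [0,0,0,163.5,0,0,0],
    [0,0,0,163.5,0,6,0],
    [0,0,0,163.5,0,7,0],
    [0,0,0,163.5,0,7,0]
  ],
  "grip_force": 30
}}

```text
time: 18.85
ee_pos: [471.1, -115.9, 90.8]
tool_rot: [-180.0, 0.0, 75.4]
contact_force: [0.4, 0.3, 0.9]
width: 0.1
grip_force: 0.0
```

Run:
```python
from h import *
c=np.array([506.2,-207.9]); M=R.from_euler("z",-14.5,degrees=True).as_matrix()[:2,:2]
print(delta([*(c+M@(-57,82)),88],[180,0,75.5]))
```

```text
(array([-0. ,  0. , -0.1]), array([1.7, 0. , 2.8]))
```

Call:
{"name": "shift_gripper", "arguments": {
  "plan": [
    [0,0,0,1,0,1,0],
    [0,0,0,1,0,2,0],
    [0,0,0,1,0,2.6,0],
    [0,0,0,1,0,3.2,0],
    [0,0,0,1,0,3.8,0],
    [0,0,0,1,0,4.4,0],
    [0,0,0,1,0,4.4,0]
  ],
  "grip_force": 30
}}

```text
time: 19.43
ee_pos: [472.1, -114.1, 87.0]
tool_rot: [180.0, -0.0, 75.5]
contact_force: [-1.9, -0.7, 4.8]
width: -0.2
grip_force: 2.5
```

Call:
{"name": "shift_gripper", "arguments": {
  "plan": [
    [0,0,0,0,0,0.5,0],
    [0,0,0,0,0,1,0],
    [0,0,0,0,0,1.5,0],
    [0,0,0,0,0,2,0],
    [0,0,0,0,0,2.5,0],
    [0,0,0,0,0,3,0],
    [0,0,0,0,0,3,0]
  ],
  "grip_force": 30
}}

```text
time: 20.02
ee_pos: [471.8, -114.0, 83.9]
tool_rot: [180.0, 0.0, 75.5]
contact_force: [-2.4, -0.9, 5.8]
width: -0.1
grip_force: 2.8
```

Call:
{"name": "shift_gripper", "arguments": {
  "plan": [
    [0,0,0,0,0,0.5,0],
    [0,0,0,0,0,1,0],
    [0,0,0,0,0,1.5,0],
    [0,0,0,0,0,2,0],
    [0,0,0,0,0,2.5,0],
    [0,0,0,0,0,2.5,0]
  ],
  "grip_force": 30
}}

```text
time: 20.52
ee_pos: [471.7, -113.9, 81.5]
tool_rot: [-180.0, -0.0, 75.5]
contact_force: [-3.2, -0.1, 5.9]
width: 0.1
grip_force: 3.4
```

Call:
{"name": "shift_gripper", "arguments": {
  "plan": [
    [0,0,0,0,0,0.4,0],
    [0,0,0,0,0,0.8,0],
    [0,0,0,0,0,1.2,0],
    [0,0,0,0,0,1.2,0]
  ],
  "grip_force": 30
}}

```text
time: 20.85
ee_pos: [471.8, -113.9, 81.0]
tool_rot: [-180.0, -0.0, 75.5]
contact_force: [-5.0, 0.2, 12.1]
width: -0.1
grip_force: 6.5
```

Call:
{"name": "shift_gripper", "arguments": {
  "plan": [
    [0,0,0,0,0,0.4,0],
    [0,0,0,0,0,0.8,0],
    [0,0,0,0,0,1.2,0],
    [0,0,0,0,0,1.2,0],
    [0,0,0,0,0,1.2,0]
  ],
  "grip_force": 30
}}

```text
time: 21.27
ee_pos: [471.9, -114.0, 80.8]
tool_rot: [-180.0, -0.1, 75.5]
contact_force: [-8.0, 0.7, 20.9]
width: 0.2
grip_force: 10.8
```

Call:
{"name": "shift_gripper", "arguments": {
  "plan": [
    [0,0,0,0,0,-3,0],
    [0,0,0,0,0,-10,0],
    [0,0,0,0,0,-25,0],
    [0,0,0,0,0,-25,0],
    [0,0,0,0,0,-25,0]
  ],
  "grip_force": 30
}}

```text
time: 21.68
ee_pos: [472.4, -113.5, 104.0]
tool_rot: [179.9, -0.0, 75.5]
contact_force: [-0.8, -0.4, 0.6]
width: -0.3
grip_force: 0.0
```

Add to h.py:
```python
c=np.array([506.2,-207.9]); M2=R.from_euler("z",-14.5,degrees=True).as_matrix()[:2,:2]
CN=((-57,-82),(-57,82),(57,82),(57,-82))
def corners(tag):
    p,d=snap("side",tag); C=cloud("side",d); P=C.reshape(-1,3); L=(P[:,:2]-c)@M2
    ok=(abs(P[:,2]-85)<12)&(abs(L[:,0])<64)&(abs(L[:,1])<88)&(abs(L[:,0])>20)&(p.reshape(-1,3).min(1)>110); P,L=P[ok],L[ok]
    A=np.c_[L,np.ones(len(L))]
    for _ in range(3):
        f=np.linalg.lstsq(A,P[:,2],rcond=None)[0]; r=abs(P[:,2]-A@f); k=r<3*np.median(r); A,P=A[k],P[k]
    print([round(float(f@[a,b,1]),1) for a,b in CN],len(P))
```

Run:
```python
from h import *
print(delta([*(c+M2@CN[2]),100],[180,0,75.5]))
corners(7)
```

```text
(array([ 0.1, -0. , -0. ]), array([ -0.9, 113.4,   4.2]))
[81.2, 81.4, 88.2, 88.1] 2392
```

Call:
{"name": "shift_gripper", "arguments": {
  "plan": [
    [0,0,0,0,5,-20,0],
    [0,0,0,-1,40,-20,0],
    [0,0,0,-1,80,-20,0],
    [0,0,0,-1,108,-15,0],
    [0,0,0,-1,113.4,0,0],
    [0,0,0,-1,113.4,10,0],
    [0,0,0,-1,113.4,12,0],
    [0,0,0,-1,113.4,12,0]
  ],
  "grip_force": 30
}}

```text
time: 22.4
ee_pos: [579.4, -142.8, 90.0]
tool_rot: [-179.8, 0.0, 75.5]
contact_force: [-0.2, -0.4, 0.4]
width: -0.0
grip_force: 0.0
```

Run:
```python
from h import *
print(delta([*(c+M2@CN[2]),88],[180,0,75.5]))
```

```text
(array([-0.2,  0. , -0. ]), array([0.7, 2.5, 2. ]))
```

Call:
{"name": "shift_gripper", "arguments": {
  "plan": [
    [0,0,0,0.5,1.5,0.6,0],
    [0,0,0,0.5,1.5,1.2,0],
    [0,0,0,0.5,1.5,1.8,0],
    [0,0,0,0.5,1.5,2.4,0],
    [0,0,0,0.5,1.5,3,0],
    [0,0,0,0.5,1.5,3.6,0],
    [0,0,0,0.5,1.5,3.6,0]
  ],
  "grip_force": 30
}}

```text
time: 22.98
ee_pos: [583.0, -142.9, 88.4]
tool_rot: [180.0, -0.0, 75.5]
contact_force: [-1.1, 1.6, 3.2]
width: -0.2
grip_force: 1.2
```

Call:
{"name": "shift_gripper", "arguments": {
  "plan": [
    [0,0,0,0,0,0.5,0],
    [0,0,0,0,0,1,0],
    [0,0,0,0,0,1.5,0],
    [0,0,0,0,0,2,0],
    [0,0,0,0,0,2.5,0],
    [0,0,0,0,0,3,0],
    [0,0,0,0,0,3,0]
  ],
  "grip_force": 30
}}

```text
time: 23.57
ee_pos: [583.3, -142.9, 86.0]
tool_rot: [180.0, -0.0, 75.5]
contact_force: [-1.9, 0.7, 6.2]
width: 0.1
grip_force: 3.2
```

Call:
{"name": "shift_gripper", "arguments": {
  "plan": [
    [0,0,0,0,0,0.5,0],
    [0,0,0,0,0,1,0],
    [0,0,0,0,0,1.5,0],
    [0,0,0,0,0,2,0],
    [0,0,0,0,0,2.5,0],
    [0,0,0,0,0,3,0],
    [0,0,0,0,0,3,0]
  ],
  "grip_force": 30
}}

```text
time: 24.15
ee_pos: [583.6, -142.8, 83.3]
tool_rot: [179.9, -0.1, 75.5]
contact_force: [-2.5, 0.7, 8.1]
width: -0.1
grip_force: 3.8
```

Call:
{"name": "shift_gripper", "arguments": {
  "plan": [
    [0,0,0,0,0,0.5,0],
    [0,0,0,0,0,1,0],
    [0,0,0,0,0,1.5,0],
    [0,0,0,0,0,2,0],
    [0,0,0,0,0,2,0]
  ],
  "grip_force": 30
}}

```text
time: 24.57
ee_pos: [583.8, -142.7, 81.5]
tool_rot: [179.9, -0.1, 75.5]
contact_force: [-1.9, 2.0, 7.9]
width: -0.4
grip_force: 4.3
```

Call:
{"name": "shift_gripper", "arguments": {
  "plan": [
    [0,0,0,0,0,0.4,0],
    [0,0,0,0,0,0.8,0],
    [0,0,0,0,0,1.2,0],
    [0,0,0,0,0,1.2,0]
  ],
  "grip_force": 30
}}

```text
time: 24.9
ee_pos: [583.9, -142.7, 80.8]
tool_rot: [179.9, -0.1, 75.5]
contact_force: [-3.0, 1.8, 11.1]
width: 0.0
grip_force: 5.6
```

```bash
python3 -c "
from h import *
corners(8)"
```

```text
[87.8, 81.1, 80.9, 87.7] 2245
```

Call:
{"name": "shift_gripper", "arguments": {
  "plan": [
    [0,0,0,0,0,0.4,0],
    [0,0,0,0,0,0.8,0],
    [0,0,0,0,0,0.8,0]
  ],
  "grip_force": 30
}}

```text
time: 25.2
ee_pos: [583.9, -142.7, 80.7]
tool_rot: [179.9, -0.1, 75.5]
contact_force: [-4.5, 2.8, 15.7]
width: 0.0
grip_force: 7.8
```

Call:
{"name": "shift_gripper", "arguments": {
  "plan": [
    [0,0,0,0,0,0.4,0],
    [0,0,0,0,0,0.8,0],
    [0,0,0,0,0,0.8,0]
  ],
  "grip_force": 30
}}

```text
time: 25.45
ee_pos: [583.9, -142.8, 80.6]
tool_rot: [179.9, -0.1, 75.5]
contact_force: [-7.0, 4.2, 19.5]
width: 0.0
grip_force: 10.0
```

Call:
{"name": "shift_gripper", "arguments": {
  "plan": [
    [0,0,0,0,0,-3,0],
    [0,0,0,0,0,-15,0],
    [0,0,0,0,0,-30,0],
    [0,0,0,-40,0,-30,0],
    [0,0,0,-80,0,-30,0],
    [0,0,0,-120,0,-30,0],
    [0,0,0,-155,0,-25,0],
    [0,0,0,-164,0,-15,0],
    [0,0,0,-164,0,-12,0],
    [0,0,0,-164,0,-12,0]
  ],
  "grip_force": 30
}}

```text
time: 26.28
ee_pos: [540.8, -302.0, 88.4]
tool_rot: [-179.9, -0.0, 75.4]
contact_force: [-0.2, 1.1, 0.1]
width: -0.0
grip_force: 0.0
```

Run:
```python
from h import *
print(delta([*(c+M2@CN[3]),88],[180,0,75.5])); corners(9)
```

```text
(array([-0.1, -0. , -0.1]), array([ 0.4, -0.1,  0.4]))
[84.0, 81.3, 85.0, 87.7] 1279
```

Call:
{"name": "shift_gripper", "arguments": {
  "plan": [
    [0,0,0,0,0,0.5,0],
    [0,0,0,0,0,1,0],
    [0,0,0,0,0,1.5,0],
    [0,0,0,0,0,2,0],
    [0,0,0,0,0,2.5,0],
    [0,0,0,0,0,3,0],
    [0,0,0,0,0,3.5,0],
    [0,0,0,0,0,4,0]
  ],
  "grip_force": 30
}}

```text
time: 27.0
ee_pos: [542.5, -301.4, 85.6]
tool_rot: [179.9, -0.0, 75.5]
contact_force: [1.7, 2.7, 4.1]
width: 0.0
grip_force: 2.2
```

Call:
{"name": "shift_gripper", "arguments": {
  "plan": [
    [0,0,0,0,0,0.5,0],
    [0,0,0,0,0,1,0],
    [0,0,0,0,0,1.5,0],
    [0,0,0,0,0,2,0],
    [0,0,0,0,0,2.5,0],
    [0,0,0,0,0,3,0],
    [0,0,0,0,0,3,0]
  ],
  "grip_force": 30
}}

```text
time: 27.58
ee_pos: [542.0, -302.1, 82.4]
tool_rot: [179.9, 0.0, 75.5]
contact_force: [2.2, 1.3, 4.8]
width: -0.4
grip_force: 2.2
```

Call:
{"name": "shift_gripper", "arguments": {
  "plan": [
    [0,0,0,0,0,0.5,0],
    [0,0,0,0,0,1,0],
    [0,0,0,0,0,1.5,0],
    [0,0,0,0,0,1.5,0]
  ],
  "grip_force": 30
}}

```text
time: 27.92
ee_pos: [542.1, -302.1, 81.0]
tool_rot: [179.9, 0.0, 75.5]
contact_force: [1.6, 1.1, 4.9]
width: 0.1
grip_force: 2.4
```

Call:
{"name": "shift_gripper", "arguments": {
  "plan": [
    [0,0,0,0,0,0.5,0],
    [0,0,0,0,0,1,0],
    [0,0,0,0,0,1.5,0],
    [0,0,0,0,0,2,0],
    [0,0,0,0,0,2,0]
  ],
  "grip_force": 30
}}

```text
time: 28.33
ee_pos: [542.2, -302.1, 80.1]
tool_rot: [179.9, -0.0, 75.5]
contact_force: [-0.9, 3.1, 11.9]
width: 0.0
grip_force: 5.8
```

Call:
{"name": "shift_gripper", "arguments": {
  "plan": [
    [0,0,0,0,0,0.4,0],
    [0,0,0,0,0,0.8,0],
    [0,0,0,0,0,0.8,0]
  ],
  "grip_force": 30
}}

```text
time: 28.58
ee_pos: [542.2, -302.2, 80.1]
tool_rot: [179.9, -0.0, 75.5]
contact_force: [-1.3, 5.2, 15.6]
width: 0.3
grip_force: 8.0
```

```bash
python3 -c "
from h import *
corners(10)"
```

```text
[80.3, 80.9, 81.0, 80.4] 1321
```

Call:
{"name": "shift_gripper", "arguments": {
  "plan": [
    [0,0,0,0,0,1,0],
    [0,0,0,0,0,1,0],
    [0,0,0,0,0,-5,0],
    [0,0,0,10,0,-25,0],
    [0,0,0,50,0,-25,0],
    [0,0,0,90,0,-25,0],
    [0,0,0,130,0,-25,0],
    [0,0,0,158,0,-20,0],
    [0,0,0,164,0,-8,0],
    [0,0,0,164,0,-5,0],
    [0,0,0,164,0,-3,0],
    [0,0,0,164,0,-2,0],
    [0,0,0,164,0,-1,0],
    [0,0,0,164,0,0,0],
    [0,0,0,164,0,1,0],
    [0,0,0,164,0,1,0]
  ],
  "grip_force": 30
}}

```text
time: 29.97
ee_pos: [582.1, -143.0, 80.0]
tool_rot: [-179.9, -0.2, 75.4]
contact_force: [-8.1, 8.0, 24.5]
width: 0.1
grip_force: 11.6
```

Call:
{"name": "shift_gripper", "arguments": {
  "plan": [
    [0,0,0,0,0,-5,0],
    [0,0,0,0,0,-25,0],
    [0,0,0,0,-5,-40,0],
    [0,0,0,0,-40,-40,0],
    [0,0,0,0,-80,-40,0],
    [0,0,0,0,-108,-30,0],
    [0,0,0,0,-113,-12,0],
    [0,0,0,0,-113,-8,0],
    [0,0,0,0,-113,-5,0],
    [0,0,0,0,-113,-4,0],
    [0,0,0,0,-113,-3,0],
    [0,0,0,0,-113,-2,0],
    [0,0,0,0,-113,-2,0]
  ],
  "grip_force": 30
}}

```text
time: 31.05
ee_pos: [474.5, -116.1, 80.1]
tool_rot: [180.0, 0.1, 75.4]
contact_force: [-2.3, -0.4, 7.4]
width: -0.2
grip_force: 3.3
```

Call:
{"name": "shift_gripper", "arguments": {
  "plan": [
    [0,0,0,0,0,1,0],
    [0,0,0,0,0,2,0],
    [0,0,0,0,0,2,0],
    [0,0,0,0,0,-8,0],
    [0,0,0,0,0,-40,0],
    [0,0,0,0,0,-60,0],
    [0,0,0,-40,0,-65,0],
    [0,0,0,-80,0,-65,0],
    [0,0,0,-120,0,-65,0],
    [0,0,0,-155,0,-45,0],
    [0,0,0,-164,0,-20,0],
    [0,0,0,-164,0,-8,0],
    [0,0,0,-164,0,-4,0],
    [0,0,0,-164,0,-2,0],
    [0,0,0,-164,0,-1,0],
    [0,0,0,-164,0,0,0],
    [0,0,0,-164,0,1,0],
    [0,0,0,-164,0,1,0]
  ],
  "grip_force": 30
}}

```text
time: 32.55
ee_pos: [433.5, -272.4, 80.1]
tool_rot: [179.9, -0.1, 75.6]
contact_force: [-4.2, 3.1, 11.7]
width: 0.1
grip_force: 5.9
```

Press c0 a little more, then withdraw upward and check.

Call:
{"name": "shift_gripper", "arguments": {
  "plan": [
    [0,0,0,0,0,1,0],
    [0,0,0,0,0,1.5,0],
    [0,0,0,0,0,1.5,0],
    [0,0,0,0,0,-8,0],
    [0,0,0,0,0,-40,0],
    [0,0,0,-20,-15,-80,0],
    [0,0,0,-30,-20,-110,0],
    [0,0,0,-30,-20,-110,0],
    [0,0,0,-30,-20,-110,0],
    [0,0,0,-30,-20,-110,0]
  ],
  "grip_force": 30
}}

```text
time: 33.38
ee_pos: [406.3, -296.5, 188.3]
tool_rot: [179.9, -0.1, 75.6]
contact_force: [0.9, -0.1, -0.9]
width: -0.4
grip_force: 0.0
```

Run:
```python
from h import *
corners(11); p=np.load("side11.npz")["p"]; q=proj("side",[505,-208,80])[0].astype(int)
cv2.imwrite("pics/crop11.png",cv2.resize(p[q[1]-90:q[1]+90,q[0]-110:q[0]+110],None,fx=3,fy=3,interpolation=cv2.INTER_CUBIC)[:,:,::-1])
```

```text
[80.4, 80.4, 80.1, 80.0] 2385
```

View pics/crop11.png

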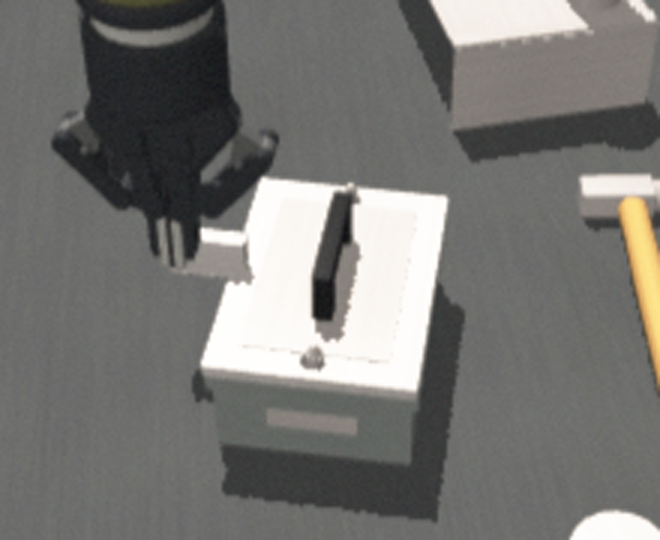

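The lid lies flat on the box with both dowels through its holes (near one at about pixel (312,357) in the crop). The corner heights read 80.0 to 80.4 mm, and the gripper is clear.

```bash
python3 -c "
from workcell import bot
print(bot.hand_in())"
```

```text
the job is handed in; nothing more can be done
None
```

The job is handed in: the lid was drawn out, seated on both dowels and pressed down corner by corner; it measured flat on the rim (corners 80.0–80.4 mm), pressing peaked at about 26 N at the wrist, and the verdict was not shown.

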